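# Set out the balm trial display

### The arm

A 6-joint arm with a two-finger parallel gripper is mounted at the origin on the work surface. World frame = base frame: x ahead of the robot, y to its left, z up, the work surface at z = 0. Lengths are in m, angles in rad, forces in N, time in s.
With the tool pointing down it reaches from about 0.3 to 0.775 m from the base axis. Payload 14.6 kg.
Tool frame: the origin (TCP) lies on the mounting face of the last link; the fingertips stand 199 mm ahead of it and the grasp point (between the pads) lies 180 mm ahead of it; z points along the fingers, y is the line along which they close (so a half turn about z gives the same grasp; the last joint's range is limited). The gripper opens to 94 mm and grips with 3 to 60 N. Pads are 16 mm wide; open, the fingers measure 119 mm over their backs; the gripper's body (75 mm by 177 mm) begins 78 mm behind the grasp point.
Start: joints at [-1.4, 0.3, 1.521, -0, 1.321, -0.067], TCP at [0.13, -0.535, 0.405] pointing down, gripper open.
Joint ranges: [-3.03, 3.03], [-0.79, 2.21], [0.23, 2.52], [-1.04, 4.18], [0, 3.07], [-2.55, 2.55]. Speed limits (rad/s): [2.22, 2.22, 2.57, 3.14, 3.14, 3.14].

### API

Orientations are given as [roll, pitch, yaw] about the fixed x, y, z axes, in that order (R = Rz(yaw) Ry(pitch) Rx(roll)).
In Python, from station import telemetry, cams, workorder, finder gives the robot as it stands.
- The arm moves only by the tool jog_arm, never from a script. Its argument "rows" is a list of rows, each an object with "gripper": the finger opening in m, from 0 to 0.094; "slide": the shift along the tool's x, y, z in m, a list of three; "spin": the turn about the tool's z in rad. In form: [{"gripper": gripper, "slide": [tx, ty, tz], "spin": spin}, ...]. A call has 1 to 8 rows; each row is the pose to reach, as a shift and turn from the pose commanded when the call began, along the tool's axes at that moment; what a row does not reach only later rows make up. A row lasts 1/10 s, in which the tool goes at most 50 mm and 8.59 degrees, less where a joint would pass 70% of its speed; a pose out of reach is approached as far as the arm can. A call with a gripper value outside its range is refused whole. The fingers move at their own pace and stop on an object; "squeeze" is the grip in N (left out, the last holds). Time passes only in rows, so rows that repeat a pose let the fingers close. It gives the time, the measured TCP pose, the force, the opening and the grip force at its end, in the units of the state.
- telemetry.get_obs(): the state, without advancing time (a new reading comes with each control period).
- cams.camera(name): name is "side" or "top" or "wrist"; returns (picture, depth): 480x640x3 uint8, red, green, blue; 480x640 float32, m along the optical axis (not along the pixel's ray), 0 where there is no reading.
- cams.camera_info(name): a dict with "camera_matrix" (3x3 intrinsics, pixels), "k1" (the pictures are not rectified: a ray, as slopes to the right and down, at radius r is drawn at 1 + k1 r^2 times it, then the intrinsics apply), "R" (3x3) and "t" (3): a world point X has camera coordinates R X + t; the wrist camera has in their place "tool_from_camera" (4x4, takes a point from camera to tool coordinates, whose origin is the TCP and whose axes are the flange's). Camera axes: x right, y down, z forward; pixel columns grow to the right and rows downward; lengths in m; the calibration is good to about 2 mm. A picture is of the moment at which its call begins: read the wrist's pose just before it. camera_info takes no time and is no camera call.
- workorder.hand_in(): hands the job in; it is judged then, once.
Trained networks look in the newest picture that a camera, given by its name, has taken for a name from the list of things; names that differ only in an ending like _2 or _b are one class to them, and where a whole thing is asked for, a point or a joint stands for the part that bears it (a point fixed in the world has none). Each returns a list of dicts, best first, with "confidence" (0 to 1); they miss things now and then, are a little off and sometimes report something else, mostly with a low value. They report only what shows in the picture. A call takes as long as a camera call. They do not tell look-alikes from the thing itself.
- finder.find_in(target, camera): "point" ([x, y, z] in m, in world coordinates, good to about 4 mm: the middle of the surface that is visible of it).
- finder.masks_of(target, camera): "region" (480x640 bool, what is visible of it).
The state is a dict: "time_s": time; "qpos": joint angles; "joint_vel": joint speeds; "tau": joint torques, N m; "ee_pos": TCP position; "eef_rot": TCP orientation; "force": force on the tool from outside, world axes, zero at the start; "moment": the same for the moment, N m; "grip_width": finger opening in m; "grip_force": force on a finger pad.
Only numpy, scipy, OpenCV 4.12 (cv2) and the standard library are available. Lean on these libraries where they do the work, as an engineer would, in place of code of your own. Each camera call takes 0.05 s, during which the arm holds its last target. There are 200 camera calls.

### The job

Set out the display on the dark mat: fill the slotted clear tube up to its black mark with two of the three balm pots, the deeper one at the bottom, and stand the dropper bottle on the mat midway between the tube and the white mortar. Stand the cream jar on the other side of the tube, in line with the mortar and tube and about two centimetres clear of the tube's foot, and set the left-over balm pot centred on top of the jar. Everything stands upright, and the loose black lid, the spatula and the cream tube stay where they are.

Things in the scene. Friction and masses are not known exactly. Their poses are not given: they have to be found in the camera images.
- pot_deep: The deepest of three round flat balm pots, clear plastic with dark red balm, all 46 mm in diameter and otherwise alike; this one is 30 mm high. Starts flat on the work surface. Origin: centre of its underside, z up.
- pot_mid: The middle of three round flat balm pots, clear plastic with dark red balm, all 46 mm in diameter and otherwise alike; this one is 20 mm high. Starts flat on the work surface. Origin: centre of its underside, z up.
- pot_shallow: The shallowest of three round flat balm pots, clear plastic with dark red balm, all 46 mm in diameter and otherwise alike; this one is 12 mm high. Starts flat on the work surface. Origin: centre of its underside, z up.
- jar: Cream jar, glass with a flat aluminium screw lid, 60 mm in diameter and 48 mm high overall, straight sides. Starts upright on the work surface. Origin: centre of its underside, z up.
- dropper: Amber glass dropper bottle: straight round body 36 mm in diameter up to 54 mm high, then a brass collar 20 mm and a white bulb 13 mm in diameter, 85 mm high overall. Starts upright on the work surface. Origin: centre of its underside, z up.
- tube: Fixed stacking tube on the mat. Foot 68 mm wide, 6 mm thick; its top is the inner floor. Two clear cheeks on its +y and -y sides: inner dia. 52, outer 62, top 62 above origin. Towards +x and -x it has open slots 38 mm wide, foot to top, where fingers closing along its x axis pass. Black line on the cheeks: 42 above the inner floor. Origin: centre of the foot's underside, z up.
- mortar: White ceramic mortar, empty, fixed on the mat, 76 mm in diameter at the rim, 55 mm high. It stands 190 mm from the tube, on the tube's y axis (+y or -y side); its axes are parallel to the tube's. The dark mat under both is 110 x 430 mm, long along this y, 4 mm thick. Origin: centre of its underside, on the mat's top (4 mm above the work surface); z up.
- lid: Bystander: loose black pot lid lying flat among the pots, 46 mm in diameter, 9 mm high. Origin: centre of its underside. To be left alone.
- spatula: Bystander: small steel spatula lying flat among the pots, 125 mm long along its x axis (from -68 to +57 mm), 18 mm wide at most, 6 mm high. Origin: near its middle, at its underside. To be left alone.
- cream_tube: Bystander: white cream tube standing upright on its black cap, 38 mm in diameter, 115 mm high. Origin: centre of its underside. To be left alone.
Mind the look-alikes: they are no part of the job. Leave any green or orange look-alike of the pot_shallow alone.

How it is judged:
By the outcome, as a careful person would: the job done as asked, in the order asked, and still so for the second after the job is handed in, with the robot touching nothing.
It also fails if it takes over 120 s, if anything falls off the work surface, if the arm or the gripper's body presses on something with over 40 N, if the wrist force passes 120 N, or if a joint passes its speed limit or range.

## Working session

There is one attempt and no reset: what is moved stays moved. The work goes in short steps, Python scripts to look and compute and a tool call to move; the robot and the scene stay as the last step left them, time stands still between calls to the robot, and variables do not carry over. Pictures are saved under pics/ and viewed, at most 14 in all, crops included, and the job is handed in when it is done.

Besides the shell and the picture viewer there is one more tool, called as name(argument=value, ...), one argument or row to a line, values as JSON. jog_arm: Moves the arm, as the interface text tells. Its arguments: {"type":"object","properties":{"rows":{"type":"array","items":{"type":"object","properties":{"gripper":{"type":"number"},"slide":{"type":"array","items":{"type":"number"}},"spin":{"type":"number"}}}},"squeeze":{"type":"number"}},"required":["rows"]}

```bash
mkdir -p pics; ls
cat > h.py <<'E'
import numpy as np, cv2
from station import telemetry, cams, workorder, finder
from scipy.spatial.transform import Rotation as Ro
def T_tool():
    o=telemetry.get_obs(); T=np.eye(4); T[:3,:3]=Ro.from_euler('xyz',o['eef_rot']).as_matrix(); T[:3,3]=o['ee_pos']; return T
def cam(name):
    T=T_tool(); p,d=cams.camera(name); i=cams.camera_info(name); K=np.array(i['camera_matrix'])
    if name=='wrist': W=T@np.array(i['tool_from_camera'])
    else:
        W=np.eye(4); R=np.array(i['R']); W[:3,:3]=R.T; W[:3,3]=-R.T@np.array(i['t'])
    return p,d,K,i['k1'],W
def cloud(d,K,k1,W):
    v,u=np.mgrid[:480,:640]; x=(u-K[0,2])/K[0,0]; y=(v-K[1,2])/K[1,1]
    rd=np.hypot(x,y); r=rd.copy()
    for _ in range(8): r=rd/(1+k1*r*r)
    s=np.where(rd>0,r/np.maximum(rd,1e-9),1); P=np.stack([x*s*d,y*s*d,d],-1)
    P=P@W[:3,:3].T+W[:3,3]; P[d<=0]=np.nan; return P
def save(p,n): cv2.imwrite('pics/'+n+'.png',p[:,:,::-1])
E
python3 - <<'E'
from h import *
print(telemetry.get_obs())
for c in ['top','side']:
    p,d,K,k1,W=cam(c); save(p,c+'0'); P=cloud(d,K,k1,W); np.savez(c+'0.npz',p=p,P=P); print(c,W.round(3).tolist())
    for n in ['pot_deep','pot_mid','pot_shallow','jar','dropper','tube','mortar','lid','spatula','cream_tube']:
        print(n,[(np.round(r['point'],3).tolist(),round(r['confidence'],2)) for r in finder.find_in(n,c)])
E
```

```text
pics
{'time_s': 0.0, 'qpos': array([-1.39959506e+00,  3.00430003e-01,  1.52159270e+00, -1.82449212e-05,
        1.32071545e+00, -6.65667165e-02]), 'joint_vel': array([-7.65390057e-05,  1.20165510e-03, -3.34068359e-04,  3.66681534e-04,
       -4.37267684e-04, -9.48207977e-04]), 'tau': array([-6.83892358e-04, -5.31811023e+01, -3.52735233e+01,  7.07709999e-02,
        2.44297413e-02, -7.29251701e-05]), 'ee_pos': array([ 0.1295499 , -0.53447962,  0.40410383]), 'eef_rot': array([-3.14044851e+00, -5.85629523e-05,  2.37772471e-01]), 'force': array([-0.00915683,  0.03826826, -0.07818439]), 'moment': array([ 0.04657121, -0.01154884, -0.00403386]), 'grip_force': 0.0, 'grip_width': 0.09359868192398109}
top [[-0.013, -0.989, 0.149, 0.341], [-1.0, 0.011, -0.018, 0.029], [0.016, -0.149, -0.989, 0.873], [0.0, 0.0, 0.0, 1.0]]
pot_deep [([0.409, -0.146, 0.03], 0.92)]
pot_mid [([0.449, 0.153, 0.025], 0.78), ([0.515, 0.318, 0.064], 0.46)]
pot_shallow [([0.434, 0.011, 0.011], 0.94), ([0.325, 0.124, 0.011], 0.89), ([0.308, -0.172, 0.009], 0.74), ([0.355, -0.05, 0.012], 0.63), ([0.447, 0.152, 0.024], 0.51
[... 248 characters left out ...]
0.512, 0.324, 0.064], 0.78)]
side [[-0.95, -0.14, 0.28, 0.255], [-0.313, 0.47, -0.826, 0.622], [-0.016, -0.871, -0.49, 0.42], [0.0, 0.0, 0.0, 1.0]]
pot_deep [([0.408, -0.132, 0.026], 0.56)]
pot_mid [([0.445, 0.162, 0.021], 0.96), ([0.432, 0.019, 0.015], 0.22)]
pot_shallow [([0.345, -0.041, 0.012], 0.86), ([0.324, 0.128, 0.012], 0.85), ([0.432, 0.023, 0.012], 0.67), ([0.306, -0.162, 0.006], 0.56)]
jar [([0.364, 0.307, 0.047], 0.76)]
dropper [([0.359, -0.278, 0.043], 0.8), ([0.513, 0.336, 0.06], 0.23)]
tube [([0.618, 0.136, 0.031], 0.58)]
mortar [([0.62, -0.05, 0.044], 0.66)]
lid [([0.467, -0.062, 0.006], 0.81)]
spatula [([0.436, 0.085, 0.006], 0.67)]
cream_tube [([0.515, 0.337, 0.058], 0.76)]
```

View pics/top0.png

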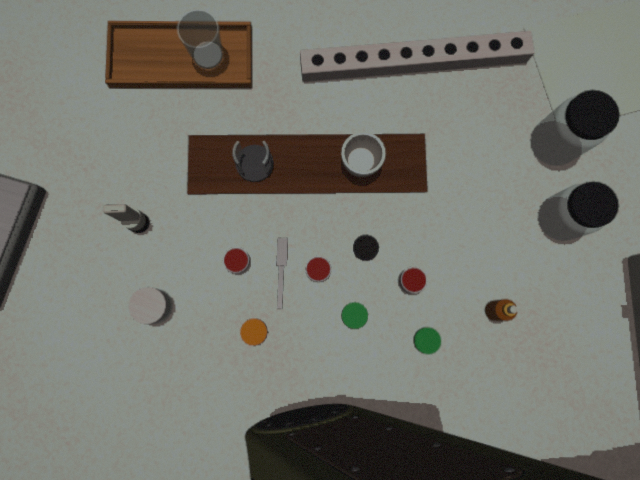

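View pics/side0.png

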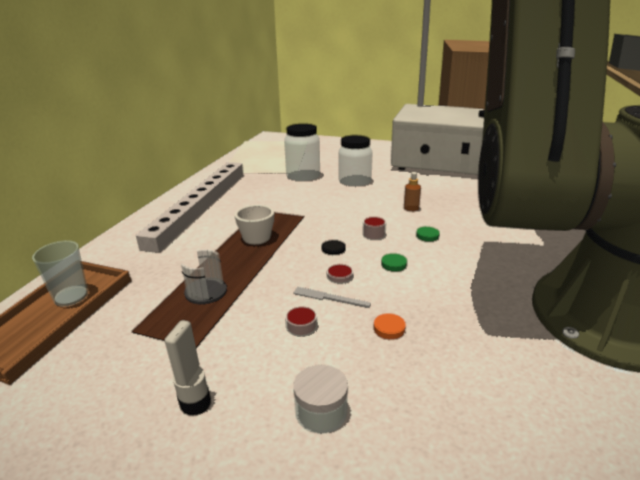

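Run:
```python
from h import *
z=np.load('top0.npz'); P=z['P']; p=z['p'].astype(int)
hsv=cv2.cvtColor(z['p'],cv2.COLOR_RGB2HSV)
# mat corners
m=((P[...,0]>.5)&(abs(P[...,1])<.3)&(P[...,2]<.012)&(p.sum(2)<200)).astype(np.uint8)
n,l,s,c=cv2.connectedComponentsWithStats(m,None); k=1+np.argmax(s[1:,4])
pts=P[l==k][:,:2].astype(np.float32); r=cv2.minAreaRect(pts[~np.isnan(pts).any(1)]); print('mat',r,s[k], np.nanmedian(P[l==k][:,2]))
red=((hsv[...,0]<5)|(hsv[...,0]>172))&(hsv[...,1]>180)&(p[...,0]>80)
n,l,s,c=cv2.connectedComponentsWithStats(red.astype(np.uint8),None)
for k in range(1,n):
    if s[k,4]>150: 
        q=P[l==k]; print('red',c[k].round(),s[k,4],np.nanmedian(q,0).round(4),((np.nanmax(q,0)+np.nanmin(q,0))/2).round(4),(np.nanmax(q,0)-np.nanmin(q,0)).round(4))
for nme,lo,hi,cx,cy in [('jar',.042,.055,.372,.283),('mortar rim',.052,.065,.636,-.07),('dropper',.04,.1,.358,-.278),('tube top',.058,.075,.623,.125),('tubefloor',.005,.014,.623,.125)]:
    w=(P[...,2]>lo)&(P[...,2]<hi)&(np.hypot(P[...,0]-cx,P[...,1]-cy)<.06)
    q=P[w]; print(nme,w.sum(),q.min(0).round(4),q.max(0).round(4),((q.min(0)+q.max(0))/2).round(4))
a=cv2.resize(z['p'][215:365,215:475],(780,450),interpolation=cv2.INTER_CUBIC); save(a,'crop1')
```

```text
mat ((0.624243974685669, 0.028165742754936218), (0.4277646541595459, 0.11013545095920563), 89.90101623535156) [  188   134   239    60 11921] 0.004074619739280583
red [235. 260.] 288 [0.448  0.1532 0.0201] [0.448  0.1529 0.0202] [0.0345 0.0364 0.0091]
red [318. 268.] 251 [0.4331 0.0115 0.0122] [0.4326 0.0115 0.0126] [0.0334 0.0347 0.0081]
red [414. 280.] 340 [ 0.4107 -0.1495  0.0304] [ 0.4101 -0.1493  0.0305] [0.0357 0.036  0.0083]
jar 1103 [0.3435 0.2621 0.0421] [0.402  0.3206 0.0523] [0.3727 0.2913 0.0472]
mortar rim 520 [ 0.587  -0.1028  0.052 ] [ 0.6619 -0.0292  0.0627] [ 0.6245 -0.066   0.0574]
dropper 432 [ 0.3408 -0.308   0.04  ] [ 0.3748 -0.2745  0.0875] [ 0.3578 -0.2913  0.0638]
tube top 156 [0.6045 0.0936 0.058 ] [0.644  0.1524 0.0689] [0.6243 0.123  0.0635]
tubefloor 1323 [0.5693 0.0679 0.005 ] [0.6775 0.1842 0.0137] [0.6234 0.126  0.0094]
```

View pics/crop1.png

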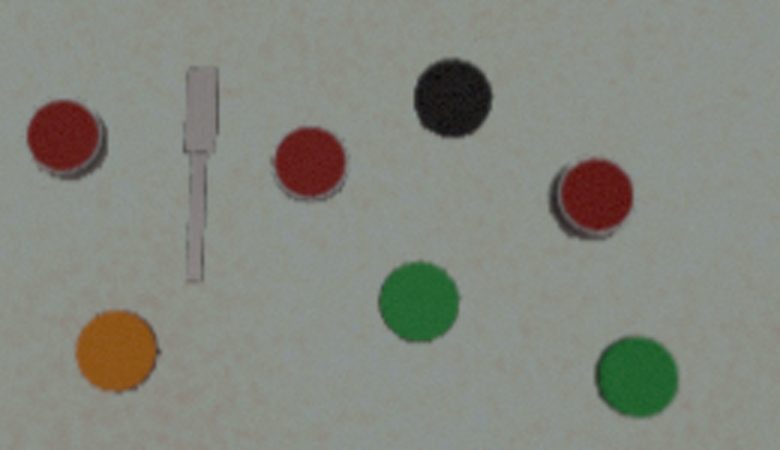

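Red pots by height: (236,261) is 20 mm → mid, (318,269) 12 mm → shallow, (413,280) 30 mm → deep; the crop confirms the other discs are orange (254,332) and green (355,315), (427,340). 30+12 = 42 mm, so deep + shallow go in the tube and mid goes on the jar.

jog_arm(
  rows=[
    {"gripper":0.07,"slide":[0.363,-0.308,0.06],"spin":-1.333},
    {"gripper":0.07,"slide":[0.363,-0.308,0.06],"spin":-1.333},
    {"gripper":0.07,"slide":[0.363,-0.308,0.06],"spin":-1.333},
    {"gripper":0.07,"slide":[0.363,-0.308,0.06],"spin":-1.333},
    {"gripper":0.07,"slide":[0.363,-0.308,0.06],"spin":-1.333},
    {"gripper":0.07,"slide":[0.363,-0.308,0.06],"spin":-1.333},
    {"gripper":0.07,"slide":[0.363,-0.308,0.06],"spin":-1.333},
    {"gripper":0.07,"slide":[0.363,-0.308,0.06],"spin":-1.333},
  ],
  squeeze=15,
)

```text
time_s: 1.9
ee_pos: [0.3639, -0.2119, 0.3547]
eef_rot: [3.141, 0.0, 1.444]
force: [0.8, -0.7, -0.3]
grip_width: 0.0699
grip_force: 0.0
```

jog_arm(
  rows=[
    {"gripper":0.07,"slide":[0.068,0.037,0.01],"spin":-0.13},
    {"gripper":0.07,"slide":[0.068,0.037,0.01],"spin":-0.13},
    {"gripper":0.07,"slide":[0.068,0.037,0.01],"spin":-0.13},
    {"gripper":0.07,"slide":[0.068,0.037,0.01],"spin":-0.13},
  ],
)

```text
time_s: 2.3
ee_pos: [0.4089, -0.1511, 0.3446]
eef_rot: [-3.141, 0.0, 1.569]
force: [-0.5, 0.1, -0.6]
grip_width: 0.0697
grip_force: 0.0
```

```bash
cat >> h.py <<'E'
def redpots(c='wrist',name=None):
    p,d,K,k1,W=cam(c); P=cloud(d,K,k1,W); hsv=cv2.cvtColor(p,cv2.COLOR_RGB2HSV)
    if name: save(p,name)
    red=((hsv[...,0]<5)|(hsv[...,0]>172))&(hsv[...,1]>160)&(p[...,0]>60)
    n,l,s,cc=cv2.connectedComponentsWithStats(red.astype(np.uint8),None)
    for k in range(1,n):
        if s[k,4]>150:
            q=P[l==k]; q=q[~np.isnan(q).any(1)]; (cx,cy),r=cv2.minEnclosingCircle(q[:,:2].astype(np.float32))
            print('red',cc[k].round(),s[k,4],np.median(q,0).round(4),'circ',round(cx,4),round(cy,4),round(r,4))
    return p,P
def state():
    o=telemetry.get_obs(); print(round(o['time_s'],2),o['ee_pos'].round(4),o['eef_rot'].round(4),o['grip_width'].round(4),o['grip_force'],o['force'].round(1))
E
python3 - <<'E'
from h import *
state(); redpots('wrist','w1')
E
```

```text
Traceback (most recent call last):
  File "h.py", line 30, in state
    o=telemetry.get_obs(); print(round(o['time_s'],2),o['ee_pos'].round(4),o['eef_rot'].round(4),o['grip_width'].round(4),o['grip_force'],o['force'].round(1))
                                                                                                 ^^^^^^^^^^^^^^^^^^^^^
AttributeError: 'float' object has no attribute 'round'
```

```bash
sed -i "s/o\['grip_width'\].round(4)/round(o['grip_width'],4)/" h.py
python3 - <<'E'
from h import *
state(); redpots('wrist','w1')
E
```

```text
2.3 [ 0.4089 -0.1511  0.3446] [-3.1414e+00  1.0000e-04  1.5690e+00] 0.0697 0.0 [-0.5  0.1 -0.6]
red [348.  27.] 2260 [0.4332 0.0129 0.0143] circ 0.4332 0.0127 0.0203
red [320. 230.] 1627 [ 0.4105 -0.1482  0.0324] circ 0.4106 -0.1489 0.0202
```

View pics/w1.png

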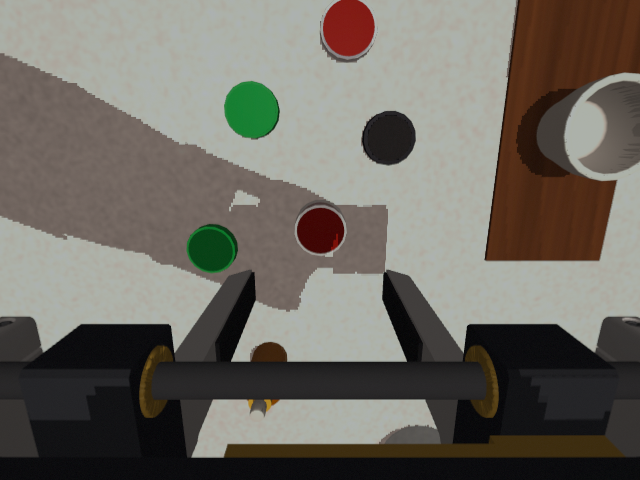

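The deep pot lies between the fingers at (320,230), position agreeing with the top camera to 1 mm.

jog_arm(
  rows=[
    {"gripper":0.07,"slide":[0.002,0.0015,0.05],"spin":0},
    {"gripper":0.07,"slide":[0.002,0.0015,0.1],"spin":0},
    {"gripper":0.07,"slide":[0.002,0.0015,0.138],"spin":0},
    {"gripper":0.07,"slide":[0.002,0.0015,0.138],"spin":0},
    {"gripper":0.04,"slide":[0.002,0.0015,0.138],"spin":0},
    {"gripper":0.04,"slide":[0.002,0.0015,0.138],"spin":0},
    {"gripper":0.04,"slide":[0.002,0.0015,0.138],"spin":0},
    {"gripper":0.04,"slide":[0.002,0.0015,0.138],"spin":0},
  ],
)

```text
time_s: 3.15
ee_pos: [0.4107, -0.1495, 0.2082]
eef_rot: [3.139, 0.001, 1.568]
force: [-2.3, -0.6, 11.2]
grip_width: 0.0461
grip_force: 15.0
```

jog_arm(
  rows=[
    {"gripper":0.04,"slide":[0,0,-0.02],"spin":0},
    {"gripper":0.04,"slide":[0,0,-0.07],"spin":0},
    {"gripper":0.04,"slide":[0,0,-0.12],"spin":0},
    {"gripper":0.04,"slide":[0,0,-0.14],"spin":0},
    {"gripper":0.04,"slide":[0.025,0.02,-0.14],"spin":0},
    {"gripper":0.04,"slide":[0.07,0.05,-0.14],"spin":0},
    {"gripper":0.04,"slide":[0.11,0.09,-0.14],"spin":0},
    {"gripper":0.04,"slide":[0.14,0.12,-0.14],"spin":0},
  ],
)

```text
time_s: 3.95
ee_pos: [0.5294, -0.0099, 0.3479]
eef_rot: [3.14, 0.0, 1.568]
force: [0.2, -0.3, 0.2]
grip_width: 0.0458
grip_force: 15.0
```

jog_arm(
  rows=[
    {"gripper":0.04,"slide":[0.03,0.04,0],"spin":0},
    {"gripper":0.04,"slide":[0.06,0.08,0],"spin":0},
    {"gripper":0.04,"slide":[0.07,0.095,0],"spin":0.003},
    {"gripper":0.04,"slide":[0.07,0.095,0],"spin":0.003},
    {"gripper":0.04,"slide":[0.07,0.095,0],"spin":0.003},
  ],
)

```text
time_s: 4.45
ee_pos: [0.6236, 0.058, 0.3469]
eef_rot: [-3.142, 0.0, 1.565]
force: [-0.1, -0.3, -0.2]
grip_width: 0.0457
grip_force: 15.0
```

Run:
```python
from h import *
state(); p,P=redpots('wrist','w2'); np.savez('w2.npz',p=p,P=P)
for nme,lo,hi in [('top',.06,.075),('mid',.02,.06),('foot',.007,.014)]:
    w=(P[...,2]>lo)&(P[...,2]<hi)&(abs(P[...,0]-.624)<.05)&(abs(P[...,1]-.123)<.05)
    q=P[w]; print(nme,w.sum(),q.min(0).round(4),q.max(0).round(4),((q.min(0)+q.max(0))/2).round(4),np.median(q[:,2]))
```

```text
4.45 [0.6236 0.058  0.3469] [-3.1415e+00  1.0000e-04  1.5653e+00] 0.0457 14.999344199895859 [-0.1 -0.3 -0.2]
red [107. 118.] 1936 [0.4493 0.1544 0.0223] circ 0.4491 0.154 0.0206
red [119. 274.] 1255 [0.4333 0.0133 0.0145] circ 0.4331 0.0131 0.0204
red [319. 299.] 4896 [0.6238 0.06   0.1709] circ 0.6239 0.0592 0.0206
top 759 [0.6053 0.0944 0.06  ] [0.6454 0.1543 0.0701] [0.6254 0.1244 0.0651] 0.06788598656796635
mid 478 [0.6044 0.0966 0.0201] [0.6456 0.1554 0.0599] [0.625 0.126 0.04 ] 0.043378042726528704
foot 4560 [0.574 0.073 0.007] [0.6739 0.1729 0.014 ] [0.624  0.123  0.0105] 0.011844007037065452
```

View pics/w2.png

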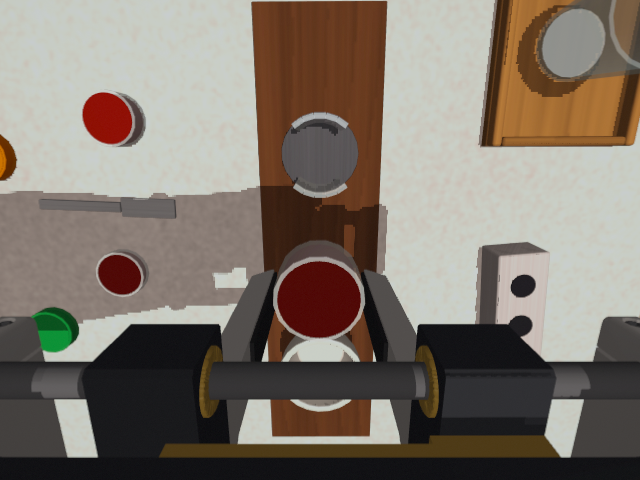

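jog_arm(
  rows=[
    {"gripper":0.04,"slide":[0.04,0.0007,0],"spin":-0.004},
    {"gripper":0.04,"slide":[0.065,0.0007,0.03],"spin":-0.004},
    {"gripper":0.04,"slide":[0.065,0.0007,0.058],"spin":-0.004},
    {"gripper":0.04,"slide":[0.065,0.0007,0.058],"spin":-0.004},
    {"gripper":0.04,"slide":[0.065,0.0007,0.058],"spin":-0.004},
  ],
)

```text
time_s: 5.0
ee_pos: [0.6249, 0.1222, 0.2898]
eef_rot: [3.141, 0.0, 1.568]
force: [-0.0, 0.5, -0.8]
grip_width: 0.0461
grip_force: 15.0
```

Run:
```python
from h import *
state(); p,P=redpots('wrist','w3')
w=(P[...,2]>.063)&(P[...,2]<.073)&(abs(P[...,0]-.624)<.04)&(abs(P[...,1]-.123)<.04)
q=P[w]; print(w.sum(),q.min(0).round(4),q.max(0).round(4))
```

```text
5.0 [0.6249 0.1222 0.2898] [3.1412 0.     1.5679] 0.0461 14.99928429722786 [-0.   0.5 -0.8]
red [ 73. 206.] 2400 [0.4495 0.1547 0.0224] circ 0.4491 0.1546 0.0207
red [319. 299.] 4894 [0.6252 0.1242 0.1139] circ 0.6255 0.1234 0.0206
red [ 85. 355.] 254 [0.4302 0.0268 0.0146] circ 0.4298 0.026 0.0138
560 [0.6053 0.1437 0.0631] [0.6452 0.1547 0.0696]
```

View pics/w3.png

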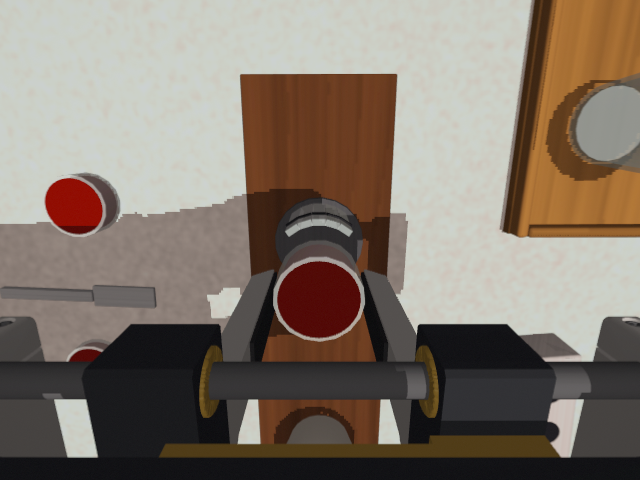

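Pot held level at (319,299), the far cheek arc is centred on it at (319,225); offsets under 1 mm, so I lower it.

jog_arm(
  rows=[
    {"gripper":0.04,"slide":[0.0005,0,0.014],"spin":0},
    {"gripper":0.04,"slide":[0.0005,0,0.024],"spin":0},
    {"gripper":0.04,"slide":[0.0005,0,0.034],"spin":0},
    {"gripper":0.04,"slide":[0.0005,0,0.046],"spin":0},
    {"gripper":0.04,"slide":[0.0005,0,0.058],"spin":0},
    {"gripper":0.04,"slide":[0.0005,0,0.066],"spin":0},
    {"gripper":0.04,"slide":[0.0005,0,0.07],"spin":0},
    {"gripper":0.04,"slide":[0.0005,0,0.07],"spin":0},
  ],
)

```text
time_s: 5.85
ee_pos: [0.6249, 0.1235, 0.2183]
eef_rot: [-3.141, 0.0, 1.569]
force: [1.1, -0.6, 0.3]
grip_width: 0.0459
grip_force: 15.0
```

jog_arm(
  rows=[
    {"gripper":0.04,"slide":[0,0,0.001],"spin":0},
    {"gripper":0.062,"slide":[0,0,0.001],"spin":0},
    {"gripper":0.062,"slide":[0,0,0.001],"spin":0},
    {"gripper":0.062,"slide":[0,0,0],"spin":0},
    {"gripper":0.062,"slide":[0,0,-0.03],"spin":0},
    {"gripper":0.062,"slide":[0,0,-0.08],"spin":0},
    {"gripper":0.062,"slide":[0,0,-0.128],"spin":0},
    {"gripper":0.07,"slide":[0,0,-0.128],"spin":0},
  ],
)

```text
time_s: 6.65
ee_pos: [0.6254, 0.1236, 0.3542]
eef_rot: [3.13, -0.002, 1.569]
force: [-0.8, -0.5, 0.5]
grip_width: 0.0675
grip_force: 0.0
```

jog_arm(
  rows=[
    {"gripper":0.07,"slide":[-0.025,-0.04,0],"spin":0},
    {"gripper":0.07,"slide":[-0.05,-0.085,0],"spin":0},
    {"gripper":0.07,"slide":[-0.075,-0.13,0],"spin":0},
    {"gripper":0.07,"slide":[-0.1,-0.17,0],"spin":0},
    {"gripper":0.07,"slide":[-0.1115,-0.192,0.01],"spin":0},
    {"gripper":0.07,"slide":[-0.1115,-0.192,0.04],"spin":0},
    {"gripper":0.07,"slide":[-0.1115,-0.192,0.05],"spin":0},
    {"gripper":0.07,"slide":[-0.1115,-0.192,0.05],"spin":0},
  ],
)

```text
time_s: 7.45
ee_pos: [0.4328, 0.0125, 0.2957]
eef_rot: [-3.139, -0.0, 1.569]
force: [0.2, 0.2, 0.5]
grip_width: 0.0699
grip_force: 0.0
```

Run:
```python
from h import *
state(); p,P=redpots('wrist','w4')
p,P=redpots('top','t4')
```

```text
7.45 [0.4328 0.0125 0.2957] [-3.1391e+00 -2.0000e-04  1.5688e+00] 0.0699 0.0 [0.2 0.2 0.5]
red [344.  37.] 3341 [0.4493 0.1547 0.0223] circ 0.4493 0.1543 0.0204
red [621.  82.] 2334 [0.6205 0.124  0.0422] circ 0.62 0.1234 0.0228
red [320. 242.] 1984 [0.4336 0.0135 0.0144] circ 0.4334 0.013 0.0202
red [252. 157.] 360 [0.6248 0.1234 0.0401] circ 0.6254 0.1244 0.0196
red [235. 260.] 368 [0.448  0.1534 0.0204] circ 0.4482 0.1531 0.0189
```

jog_arm(
  rows=[
    {"gripper":0.07,"slide":[0,0.0005,0.05],"spin":0},
    {"gripper":0.07,"slide":[0,0.0005,0.08],"spin":0},
    {"gripper":0.07,"slide":[0,0.0005,0.091],"spin":0},
    {"gripper":0.07,"slide":[0,0.0005,0.091],"spin":0},
    {"gripper":0.07,"slide":[0,0.0005,0.091],"spin":0},
  ],
)

```text
time_s: 8.05
ee_pos: [0.4339, 0.0125, 0.207]
eef_rot: [3.14, 0.0, 1.569]
force: [0.4, 0.1, -0.3]
grip_width: 0.0701
grip_force: 0.0
```

jog_arm(
  rows=[
    {"gripper":0.07,"slide":[0,0,0.003],"spin":0},
    {"gripper":0.07,"slide":[0,0,0.003],"spin":0},
    {"gripper":0.04,"slide":[0,0,0.003],"spin":0},
    {"gripper":0.04,"slide":[0,0,0.003],"spin":0},
    {"gripper":0.04,"slide":[0,0,0.003],"spin":0},
    {"gripper":0.04,"slide":[0,0,0.003],"spin":0},
    {"gripper":0.04,"slide":[0,0,0.003],"spin":0},
  ],
)

```text
time_s: 8.75
ee_pos: [0.4333, 0.0124, 0.2027]
eef_rot: [3.141, 0.0, 1.569]
force: [-0.1, -0.5, 3.0]
grip_width: 0.0456
grip_force: 15.0
```

jog_arm(
  rows=[
    {"gripper":0.04,"slide":[0,0,-0.02],"spin":0},
    {"gripper":0.04,"slide":[0,0,-0.06],"spin":0},
    {"gripper":0.04,"slide":[0,0,-0.1],"spin":0},
    {"gripper":0.04,"slide":[0.02,0.03,-0.12],"spin":0},
    {"gripper":0.04,"slide":[0.045,0.07,-0.12],"spin":0},
    {"gripper":0.04,"slide":[0.07,0.11,-0.12],"spin":0},
    {"gripper":0.04,"slide":[0.09,0.15,-0.12],"spin":0},
    {"gripper":0.04,"slide":[0.105,0.18,-0.11],"spin":0},
  ],
)

```text
time_s: 9.55
ee_pos: [0.6153, 0.1184, 0.3132]
eef_rot: [3.14, -0.0, 1.569]
force: [-0.4, -0.4, 0.4]
grip_width: 0.0454
grip_force: 15.0
```

jog_arm(
  rows=[
    {"gripper":0.04,"slide":[0.006,0.0115,0.02],"spin":0},
    {"gripper":0.04,"slide":[0.006,0.0115,0.02],"spin":0},
    {"gripper":0.04,"slide":[0.006,0.0115,0.02],"spin":0},
  ],
)

```text
time_s: 9.85
ee_pos: [0.6246, 0.1228, 0.2924]
eef_rot: [-3.14, 0.0, 1.569]
force: [0.7, -0.0, 0.1]
grip_width: 0.0454
grip_force: 15.0
```

Run:
```python
from h import *
state(); p,P=redpots('wrist','w5')
w=(P[...,2]>.063)&(P[...,2]<.073)&(abs(P[...,0]-.624)<.04)&(abs(P[...,1]-.123)<.04)
q=P[w]; print(w.sum(),q.min(0).round(4),q.max(0).round(4))
```

```text
9.85 [0.6246 0.1228 0.2924] [-3.1402e+00  2.0000e-04  1.5688e+00] 0.0454 14.999881535768509 [ 0.7 -0.   0.1]
red [ 77. 205.] 2343 [0.4494 0.1546 0.0224] circ 0.4492 0.1541 0.0207
red [321. 238.] 931 [0.6264 0.1353 0.0424] circ 0.6256 0.1256 0.0202
red [318. 290.] 4289 [0.6245 0.124  0.104 ] circ 0.6249 0.1234 0.0206
554 [0.6051 0.1439 0.063 ] [0.6451 0.1546 0.0701]
```

jog_arm(
  rows=[
    {"gripper":0.04,"slide":[0.0003,0.0002,0.015],"spin":0},
    {"gripper":0.04,"slide":[0.0003,0.0002,0.028],"spin":0},
    {"gripper":0.04,"slide":[0.0003,0.0002,0.038],"spin":0},
    {"gripper":0.04,"slide":[0.0003,0.0002,0.045],"spin":0},
    {"gripper":0.04,"slide":[0.0003,0.0002,0.049],"spin":0},
    {"gripper":0.04,"slide":[0.0003,0.0002,0.049],"spin":0},
    {"gripper":0.04,"slide":[0.0003,0.0002,0.049],"spin":0},
  ],
)

```text
time_s: 10.6
ee_pos: [0.6253, 0.1233, 0.2439]
eef_rot: [3.141, -0.0, 1.569]
force: [-0.3, -0.2, -0.2]
grip_width: 0.0456
grip_force: 15.0
```

jog_arm(
  rows=[
    {"gripper":0.04,"slide":[0,0,0.001],"spin":0},
    {"gripper":0.062,"slide":[0,0,0.001],"spin":0},
    {"gripper":0.062,"slide":[0,0,0.001],"spin":0},
    {"gripper":0.062,"slide":[0,0,0],"spin":0},
    {"gripper":0.062,"slide":[0,0,-0.03],"spin":0},
    {"gripper":0.062,"slide":[0,0,-0.07],"spin":0},
    {"gripper":0.062,"slide":[0,0,-0.11],"spin":0},
    {"gripper":0.07,"slide":[0,0,-0.115],"spin":0},
  ],
)

```text
time_s: 11.4
ee_pos: [0.6253, 0.1234, 0.3644]
eef_rot: [3.134, -0.001, 1.569]
force: [-0.3, 0.5, -0.0]
grip_width: 0.0669
grip_force: 0.0
```

jog_arm(
  rows=[
    {"gripper":0.07,"slide":[-0.04,-0.03,0],"spin":0},
    {"gripper":0.07,"slide":[-0.08,-0.06,0],"spin":0},
    {"gripper":0.07,"slide":[-0.12,-0.09,0],"spin":0},
    {"gripper":0.07,"slide":[-0.16,-0.12,0],"spin":0},
    {"gripper":0.07,"slide":[-0.2,-0.15,0],"spin":0},
    {"gripper":0.07,"slide":[-0.24,-0.18,0],"spin":0},
    {"gripper":0.07,"slide":[-0.28,-0.21,0],"spin":0},
    {"gripper":0.07,"slide":[-0.32,-0.24,0],"spin":0},
  ],
)

```text
time_s: 12.2
ee_pos: [0.3829, -0.1973, 0.3584]
eef_rot: [3.141, 0.0, 1.569]
force: [0.3, -1.6, 0.5]
grip_width: 0.0703
grip_force: 0.0
```

jog_arm(
  rows=[
    {"gripper":0.07,"slide":[-0.03,-0.02,0],"spin":0},
    {"gripper":0.07,"slide":[-0.055,-0.027,0],"spin":0},
    {"gripper":0.07,"slide":[-0.055,-0.027,0],"spin":0},
    {"gripper":0.07,"slide":[-0.055,-0.027,0],"spin":0},
  ],
)

```text
time_s: 12.6
ee_pos: [0.3573, -0.2512, 0.3583]
eef_rot: [-3.141, -0.0, 1.568]
force: [-0.3, 0.1, 0.6]
grip_width: 0.0698
grip_force: 0.0
```

```bash
cat >> h.py <<'E'
def ext(P,box,lo,hi,tag):
    (x,y,r)=box; w=(P[...,2]>lo)&(P[...,2]<hi)&(np.hypot(P[...,0]-x,P[...,1]-y)<r); q=P[w]
    if len(q)<5: print(tag,len(q)); return
    (cx,cy),R=cv2.minEnclosingCircle(q[:,:2].astype(np.float32))
    print(tag,len(q),q.min(0).round(4),q.max(0).round(4),'circ',round(cx,4),round(cy,4),round(R,4),'med',np.median(q,0).round(4))
E
python3 - <<'E'
from h import *
state()
for c in ['wrist','top']:
    p,P=redpots(c,c+'6')
    for lo,hi in [(.05,.06),(.045,.057),(.058,.068),(.078,.095),(.02,.045)]: ext(P,(.358,-.29,.04),lo,hi,(lo,hi))
E
```

```text
12.6 [ 0.3573 -0.2512  0.3583] [-3.1412e+00 -5.0000e-04  1.5676e+00] 0.0698 0.0 [-0.3  0.1  0.6]
(0.05, 0.06) 595 [ 0.3403 -0.3082  0.0501] [ 0.3753 -0.2737  0.06  ] circ 0.3582 -0.2915 0.0182 med [ 0.3579 -0.2822  0.0574]
(0.045, 0.057) 294 [ 0.3403 -0.3082  0.045 ] [ 0.3755 -0.2737  0.057 ] circ 0.3582 -0.2915 0.0182 med [ 0.3587 -0.2783  0.0549]
(0.058, 0.068) 463 [ 0.3422 -0.3052  0.058 ] [ 0.3741 -0.2758  0.068 ] circ 0.3581 -0.2911 0.017 med [ 0.3578 -0.284   0.06  ]
(0.078, 0.095) 239 [ 0.3522 -0.2976  0.078 ] [ 0.3642 -0.2851  0.0886] circ 0.3581 -0.2921 0.0065 med [ 0.3578 -0.2896  0.0864]
(0.02, 0.045) 284 [ 0.3403 -0.2912  0.0201] [ 0.3754 -0.2737  0.045 ] circ 0.3579 -0.2893 0.0177 med [ 0.3579 -0.2761  0.0329]
red [252. 154.] 375 [0.6252 0.1223 0.0522] circ 0.6258 0.1224 0.0195
red [236. 260.] 368 [0.4481 0.1527 0.0202] circ 0.4485 0.1532 0.0189
(0.05, 0.06) 218 [ 0.3408 -0.3084  0.0504] [ 0.3746 -0.2751  0.06  ] circ 0.357 -0.2928 0.0183 med [ 0.3569 -0.2851  0.0561]
(0.045, 0.057) 157 [ 0.3408 -0.3084  0.0451] [ 0.3746 -0.2751  0.057 ] circ 0.357 -0.2928 0.0183 med [ 0.3571 -0.2833  0.0546]
(0.058, 0.068) 91 [ 0.3424 -0.3032  0.058 ] [ 0.3713 -0.2774  0.068 ] circ 0.3579 -0.2913 0.0156 med [ 0.3567 -0.2856  0.0597]
(0.078, 0.095) 59 [ 0.3515 -0.2986  0.0785] [ 0.3626 -0.2852  0.0882] circ 0.357 -0.2919 0.0069 med [ 0.3577 -0.2906  0.0846]
(0.02, 0.045) 109 [ 0.3409 -0.2887  0.0202] [ 0.3744 -0.2743  0.0448] circ 0.3577 -0.2868 0.0169 med [ 0.356  -0.2777  0.0328]
```

View pics/wrist6.png

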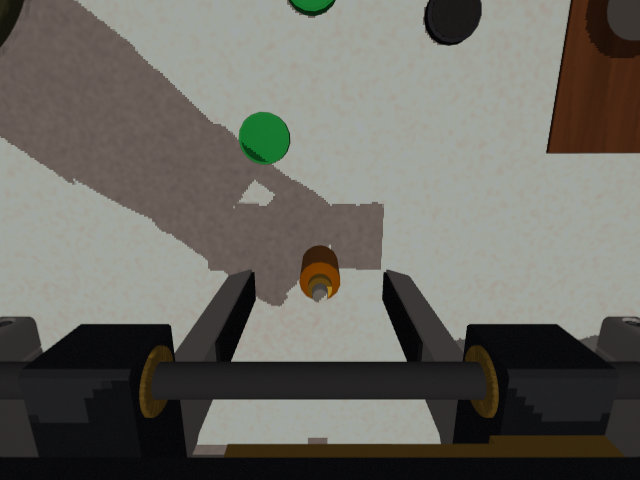

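The dropper stands at (320,275), 41 mm behind the grasp centre; the tube stack's top reads 52 mm, as it should.

jog_arm(
  rows=[
    {"gripper":0.07,"slide":[-0.04,0.0007,0],"spin":0},
    {"gripper":0.07,"slide":[-0.041,0.0007,0.03],"spin":0},
    {"gripper":0.07,"slide":[-0.041,0.0007,0.08],"spin":0},
    {"gripper":0.07,"slide":[-0.041,0.0007,0.125],"spin":0},
    {"gripper":0.07,"slide":[-0.041,0.0007,0.144],"spin":0},
    {"gripper":0.07,"slide":[-0.041,0.0007,0.144],"spin":0},
    {"gripper":0.03,"slide":[-0.041,0.0007,0.144],"spin":0},
    {"gripper":0.03,"slide":[-0.041,0.0007,0.144],"spin":0},
  ],
)

```text
time_s: 13.5
ee_pos: [0.3586, -0.2921, 0.2161]
eef_rot: [3.14, 0.002, 1.57]
force: [-0.6, -0.4, 0.1]
grip_width: 0.0578
grip_force: 0.0
```

jog_arm(
  rows=[
    {"gripper":0.03,"slide":[0,0,0],"spin":0},
    {"gripper":0.03,"slide":[0,0,0],"spin":0},
  ],
)

```text
time_s: 13.7
ee_pos: [0.3582, -0.2922, 0.2155]
eef_rot: [3.14, 0.001, 1.569]
force: [-0.1, 0.3, 0.0]
grip_width: 0.0412
grip_force: 0.0
```

jog_arm(
  rows=[
    {"gripper":0.03,"slide":[0,0,0],"spin":0},
    {"gripper":0.03,"slide":[0,0,0],"spin":0},
    {"gripper":0.03,"slide":[0,0,0],"spin":0},
    {"gripper":0.03,"slide":[0,0,-0.02],"spin":0},
    {"gripper":0.03,"slide":[0,0,-0.06],"spin":0},
    {"gripper":0.03,"slide":[0,0,-0.1],"spin":0},
    {"gripper":0.03,"slide":[0,0,-0.13],"spin":0},
    {"gripper":0.03,"slide":[0.025,0.02,-0.13],"spin":0},
  ],
)

```text
time_s: 14.5
ee_pos: [0.3776, -0.2685, 0.3486]
eef_rot: [3.137, 0.005, 1.566]
force: [0.6, -1.1, -1.6]
grip_width: 0.0361
grip_force: 15.0
```

jog_arm(
  rows=[
    {"gripper":0.03,"slide":[0.034,0.028,0],"spin":0},
    {"gripper":0.03,"slide":[0.07,0.058,0],"spin":0},
    {"gripper":0.03,"slide":[0.106,0.088,0],"spin":0},
    {"gripper":0.03,"slide":[0.142,0.118,0],"spin":0},
    {"gripper":0.03,"slide":[0.178,0.148,0],"spin":0},
    {"gripper":0.03,"slide":[0.214,0.178,0],"spin":0},
    {"gripper":0.03,"slide":[0.25,0.208,0],"spin":0},
    {"gripper":0.03,"slide":[0.28,0.234,0],"spin":0},
  ],
)

```text
time_s: 15.3
ee_pos: [0.6136, 0.0145, 0.3445]
eef_rot: [-3.141, -0.0, 1.57]
force: [-0.0, -1.1, -0.7]
grip_width: 0.0358
grip_force: 15.0
```

jog_arm(
  rows=[
    {"gripper":0.03,"slide":[0.016,0.012,0],"spin":0},
    {"gripper":0.03,"slide":[0.016,0.012,0.02],"spin":0},
    {"gripper":0.03,"slide":[0.016,0.012,0.05],"spin":0},
    {"gripper":0.03,"slide":[0.016,0.012,0.07],"spin":0},
    {"gripper":0.03,"slide":[0.016,0.012,0.07],"spin":0},
    {"gripper":0.03,"slide":[0.016,0.012,0.07],"spin":0},
  ],
)

```text
time_s: 15.9
ee_pos: [0.6248, 0.0283, 0.2752]
eef_rot: [3.142, -0.0, 1.569]
force: [-0.0, -0.3, -0.6]
grip_width: 0.0359
grip_force: 15.0
```

jog_arm(
  rows=[
    {"gripper":0.03,"slide":[0.0004,-0.0003,0.025],"spin":0},
    {"gripper":0.03,"slide":[0.0004,-0.0003,0.042],"spin":0},
    {"gripper":0.03,"slide":[0.0004,-0.0003,0.051],"spin":0},
    {"gripper":0.03,"slide":[0.0004,-0.0003,0.055],"spin":0},
    {"gripper":0.03,"slide":[0.0004,-0.0003,0.055],"spin":0},
    {"gripper":0.03,"slide":[0.0004,-0.0003,0.055],"spin":0},
  ],
)

```text
time_s: 16.5
ee_pos: [0.6246, 0.0287, 0.2208]
eef_rot: [3.14, -0.0, 1.569]
force: [-0.1, 0.7, -0.8]
grip_width: 0.0357
grip_force: 15.0
```

jog_arm(
  rows=[
    {"gripper":0.03,"slide":[0,0,0.001],"spin":0},
    {"gripper":0.03,"slide":[0,0,0.001],"spin":0},
    {"gripper":0.06,"slide":[0,0,0.001],"spin":0},
    {"gripper":0.06,"slide":[0,0,0.001],"spin":0},
    {"gripper":0.06,"slide":[0,0,0.001],"spin":0},
    {"gripper":0.06,"slide":[0,0,0.001],"spin":0},
    {"gripper":0.08,"slide":[0,0,-0.04],"spin":0},
    {"gripper":0.08,"slide":[0,0,-0.08],"spin":0},
  ],
)

```text
time_s: 17.3
ee_pos: [0.6242, 0.0287, 0.2999]
eef_rot: [-3.139, 0.0, 1.569]
force: [-0.0, -1.3, 1.1]
grip_width: 0.0727
grip_force: 0.0
```

jog_arm(
  rows=[
    {"gripper":0.085,"slide":[0,0,-0.045],"spin":0},
    {"gripper":0.085,"slide":[0.03,-0.034,-0.06],"spin":0},
    {"gripper":0.085,"slide":[0.063,-0.072,-0.06],"spin":0},
    {"gripper":0.085,"slide":[0.096,-0.11,-0.06],"spin":0},
    {"gripper":0.085,"slide":[0.129,-0.147,-0.06],"spin":0},
    {"gripper":0.085,"slide":[0.162,-0.185,-0.06],"spin":0},
    {"gripper":0.085,"slide":[0.195,-0.222,-0.06],"spin":0},
    {"gripper":0.085,"slide":[0.221,-0.252,-0.06],"spin":0},
  ],
)

```text
time_s: 18.1
ee_pos: [0.3708, 0.2514, 0.3599]
eef_rot: [3.141, -0.0, 1.569]
force: [0.7, 1.1, 0.0]
grip_width: 0.0849
grip_force: 0.0
```

jog_arm(
  rows=[
    {"gripper":0.085,"slide":[0,0,0],"spin":0},
    {"gripper":0.085,"slide":[0,0,0],"spin":0},
  ],
)

```text
time_s: 18.3
ee_pos: [0.3725, 0.2505, 0.3599]
eef_rot: [3.141, -0.0, 1.571]
force: [0.2, 0.2, 0.4]
grip_width: 0.0852
grip_force: 0.0
```

Run:
```python
from h import *
state()
for c in ['wrist','top']:
    p,P=redpots(c,c+'7')
    ext(P,(.372,.291,.045),.043,.056,'jar'); ext(P,(.624,.028,.03),.05,.066,'dropper'); ext(P,(.624,.028,.03),.08,.1,'bulb')
```

```text
18.3 [0.3725 0.2505 0.3599] [ 3.1409e+00 -3.0000e-04  1.5706e+00] 0.0852 0.0 [0.2 0.2 0.4]
red [391. 321.] 903 [0.4458 0.1526 0.0225] circ 0.4369 0.1897 0.0577
jar 4058 [0.3434 0.2633 0.0474] [0.4028 0.3221 0.0524] circ 0.3729 0.2928 0.0301 med [0.3727 0.2939 0.0501]
dropper 0
bulb 0
red [252. 154.] 375 [0.6251 0.1223 0.0522] circ 0.6252 0.1228 0.0192
red [236. 260.] 364 [0.4482 0.1524 0.02  ] circ 0.449 0.1529 0.0189
jar 542 [0.3435 0.2629 0.0432] [0.4018 0.3051 0.0518] circ 0.3725 0.29 0.0298 med [0.3739 0.2792 0.0474]
dropper 231 [0.6074 0.0113 0.0503] [0.6427 0.0455 0.0655] circ 0.6248 0.0282 0.0182 med [0.6172 0.0285 0.0599]
bulb 55 [0.6183 0.0234 0.0802] [0.6302 0.0333 0.0916] circ 0.6207 0.0284 0.0051 med [0.623  0.0283 0.0876]
```

View pics/top7.png

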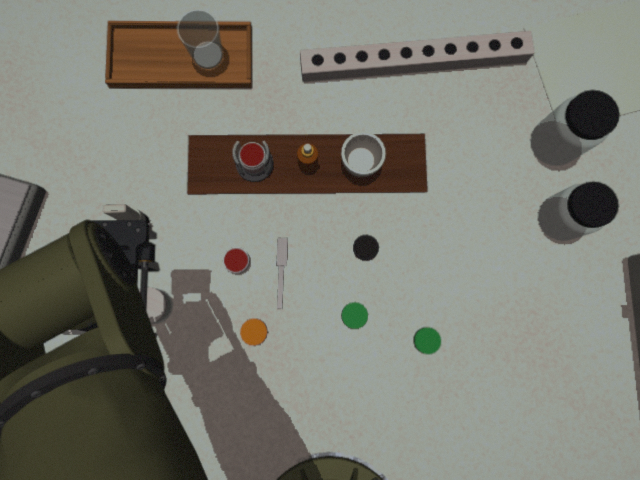

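Dropper stands upright at (308,155) between tube and mortar, the pots are in the tube at (253,155), bystanders unmoved. Next the jar.

jog_arm(
  rows=[
    {"gripper":0.085,"slide":[0.0415,0.0003,0],"spin":0},
    {"gripper":0.085,"slide":[0.0415,0.0003,0.04],"spin":0},
    {"gripper":0.085,"slide":[0.0415,0.0003,0.085],"spin":0},
    {"gripper":0.085,"slide":[0.0415,0.0003,0.13],"spin":0},
    {"gripper":0.085,"slide":[0.0415,0.0003,0.147],"spin":0},
    {"gripper":0.085,"slide":[0.0415,0.0003,0.147],"spin":0},
    {"gripper":0.085,"slide":[0.0415,0.0003,0.147],"spin":0},
    {"gripper":0.05,"slide":[0.0415,0.0003,0.147],"spin":0},
  ],
  squeeze=25,
)

```text
time_s: 19.2
ee_pos: [0.3739, 0.2916, 0.214]
eef_rot: [3.14, -0.001, 1.568]
force: [-0.2, 0.3, 0.4]
grip_width: 0.0801
grip_force: 0.0
```

jog_arm(
  rows=[
    {"gripper":0.05,"slide":[0,0,0],"spin":0},
    {"gripper":0.05,"slide":[0,0,0],"spin":0},
    {"gripper":0.05,"slide":[0,0,0],"spin":0},
    {"gripper":0.05,"slide":[0,0,0],"spin":0},
  ],
)

```text
time_s: 19.6
ee_pos: [0.3733, 0.2918, 0.2132]
eef_rot: [3.141, -0.0, 1.569]
force: [-1.0, -1.3, 6.4]
grip_width: 0.0599
grip_force: 25.0
```

jog_arm(
  rows=[
    {"gripper":0.05,"slide":[0,0,-0.02],"spin":0},
    {"gripper":0.05,"slide":[0,0,-0.065],"spin":0},
    {"gripper":0.05,"slide":[0,0,-0.11],"spin":0},
    {"gripper":0.05,"slide":[-0.01,0.03,-0.13],"spin":0},
    {"gripper":0.05,"slide":[-0.024,0.072,-0.13],"spin":0},
    {"gripper":0.05,"slide":[-0.038,0.114,-0.13],"spin":0},
    {"gripper":0.05,"slide":[-0.052,0.156,-0.13],"spin":0},
    {"gripper":0.05,"slide":[-0.066,0.198,-0.13],"spin":0},
  ],
)

```text
time_s: 20.4
ee_pos: [0.5725, 0.2245, 0.3425]
eef_rot: [-3.141, 0.0, 1.569]
force: [-0.3, -0.1, -1.2]
grip_width: 0.06
grip_force: 25.0
```

jog_arm(
  rows=[
    {"gripper":0.05,"slide":[-0.014,0.036,0],"spin":0},
    {"gripper":0.05,"slide":[-0.0184,0.0536,0],"spin":0},
    {"gripper":0.05,"slide":[-0.0184,0.0536,0.04],"spin":0},
    {"gripper":0.05,"slide":[-0.0184,0.0536,0.075],"spin":0},
    {"gripper":0.05,"slide":[-0.0184,0.0536,0.09],"spin":0},
    {"gripper":0.05,"slide":[-0.0184,0.0536,0.09],"spin":0},
    {"gripper":0.05,"slide":[-0.0184,0.0536,0.09],"spin":0},
  ],
)

```text
time_s: 21.1
ee_pos: [0.6249, 0.207, 0.2542]
eef_rot: [3.14, -0.0, 1.569]
force: [0.5, 0.5, -2.4]
grip_width: 0.0594
grip_force: 25.0
```

Run:
```python
from h import *
state()
p,P=redpots('wrist','w8'); ext(P,(.6247,.207,.036),.08,.11,'jar')
```

```text
21.1 [0.6249 0.207  0.2542] [ 3.1399e+00 -5.0000e-04  1.5690e+00] 0.0594 24.999720454216003 [ 0.5  0.5 -2.4]
red [ 59. 333.] 1691 [0.4482 0.1586 0.0225] circ 0.4499 0.1541 0.0208
red [319. 415.] 1986 [0.6258 0.1195 0.0544] circ 0.6258 0.123 0.0205
jar 13994 [0.59   0.1823 0.08  ] [0.6595 0.2383 0.11  ] circ 0.6248 0.2138 0.0349 med [0.6254 0.2125 0.091 ]
```

View pics/w8.png

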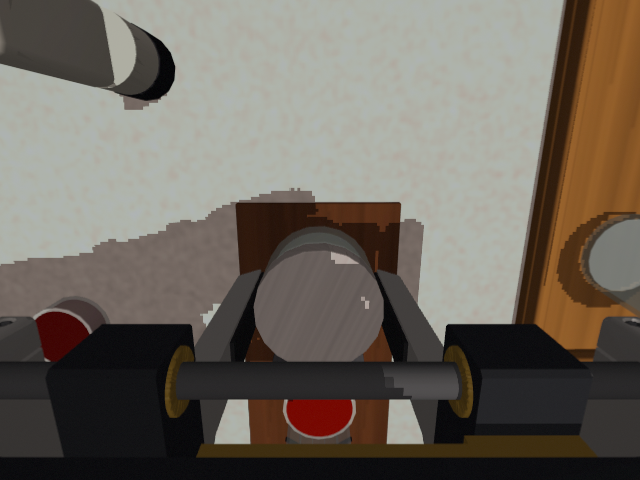

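Jar held level at (319,300), mat end still visible beyond it at row 203; lower it.

jog_arm(
  rows=[
    {"gripper":0.05,"slide":[0,-0.0002,0.017],"spin":0},
    {"gripper":0.05,"slide":[0,-0.0002,0.028],"spin":0},
    {"gripper":0.05,"slide":[0,-0.0002,0.034],"spin":0},
    {"gripper":0.05,"slide":[0,-0.0002,0.036],"spin":0},
    {"gripper":0.05,"slide":[0,-0.0002,0.036],"spin":0},
    {"gripper":0.05,"slide":[0,-0.0002,0.036],"spin":0},
  ],
)

```text
time_s: 21.75
ee_pos: [0.6243, 0.2068, 0.2169]
eef_rot: [-3.141, 0.0, 1.569]
force: [-4.6, -1.3, 5.5]
grip_width: 0.0597
grip_force: 25.0
```

Contact; release and retreat.

jog_arm(
  rows=[
    {"gripper":0.05,"slide":[0,0,0],"spin":0},
    {"gripper":0.08,"slide":[0,0,0],"spin":0},
    {"gripper":0.08,"slide":[0,0,0],"spin":0},
    {"gripper":0.08,"slide":[0,0,0],"spin":0},
    {"gripper":0.08,"slide":[0,0,-0.04],"spin":0},
    {"gripper":0.07,"slide":[0,0,-0.08],"spin":0},
    {"gripper":0.07,"slide":[0,0,-0.12],"spin":0},
    {"gripper":0.07,"slide":[-0.01,-0.04,-0.12],"spin":0},
  ],
  squeeze=15,
)

```text
time_s: 22.55
ee_pos: [0.5868, 0.1973, 0.3433]
eef_rot: [3.129, -0.003, 1.568]
force: [-0.1, 1.0, -0.0]
grip_width: 0.07
grip_force: 0.0
```

jog_arm(
  rows=[
    {"gripper":0.07,"slide":[-0.014,-0.045,0],"spin":0},
    {"gripper":0.07,"slide":[-0.028,-0.09,0],"spin":0},
    {"gripper":0.07,"slide":[-0.042,-0.13,0],"spin":0},
    {"gripper":0.07,"slide":[-0.043,-0.136,0.03],"spin":0},
    {"gripper":0.07,"slide":[-0.043,-0.136,0.05],"spin":0},
    {"gripper":0.07,"slide":[-0.043,-0.136,0.05],"spin":0},
    {"gripper":0.07,"slide":[-0.043,-0.136,0.05],"spin":0},
  ],
)

```text
time_s: 23.25
ee_pos: [0.4487, 0.1542, 0.2872]
eef_rot: [3.141, -0.0, 1.569]
force: [0.5, 0.0, -0.5]
grip_width: 0.0703
grip_force: 0.0
```

Run:
```python
from h import *
state()
for c in ['wrist','top']:
    p,P=redpots(c,c+'9'); ext(P,(.6247,.207,.05),.048,.058,'jar')
```

```text
23.25 [0.4487 0.1542 0.2872] [ 3.1414 -0.      1.5687] 0.0703 0.0 [ 0.5  0.  -0.5]
red [319. 249.] 2236 [0.4495 0.1548 0.0224] circ 0.4494 0.1543 0.0202
red [583. 306.] 2470 [0.6262 0.1239 0.0543] circ 0.5749 0.1501 0.0782
jar 7195 [0.5938 0.1779 0.048 ] [0.6488 0.2375 0.0564] circ 0.6242 0.2072 0.0307 med [0.62   0.2082 0.0539]
red [252. 154.] 376 [0.6254 0.1222 0.052 ] circ 0.6248 0.1223 0.0196
jar 942 [0.5941 0.1766 0.048 ] [0.6536 0.2355 0.057 ] circ 0.624 0.2058 0.0302 med [0.6231 0.2058 0.0517]
```

jog_arm(
  rows=[
    {"gripper":0.07,"slide":[-0.0004,0.0003,0.045],"spin":0},
    {"gripper":0.07,"slide":[-0.0004,0.0003,0.072],"spin":0},
    {"gripper":0.07,"slide":[-0.0004,0.0003,0.081],"spin":0},
    {"gripper":0.07,"slide":[-0.0004,0.0003,0.081],"spin":0},
    {"gripper":0.04,"slide":[-0.0004,0.0003,0.081],"spin":0},
    {"gripper":0.04,"slide":[-0.0004,0.0003,0.081],"spin":0},
    {"gripper":0.04,"slide":[-0.0004,0.0003,0.081],"spin":0},
    {"gripper":0.04,"slide":[-0.0004,0.0003,0.081],"spin":0},
  ],
)

```text
time_s: 24.15
ee_pos: [0.4488, 0.1538, 0.2065]
eef_rot: [3.14, -0.0, 1.569]
force: [-1.1, -0.0, 7.1]
grip_width: 0.0457
grip_force: 15.0
```

jog_arm(
  rows=[
    {"gripper":0.04,"slide":[0,0,0],"spin":0},
  ],
)

```text
time_s: 24.25
ee_pos: [0.4489, 0.1538, 0.2065]
eef_rot: [3.14, -0.0, 1.569]
force: [-1.4, 0.1, 7.5]
grip_width: 0.0457
grip_force: 15.0
```

jog_arm(
  rows=[
    {"gripper":0.04,"slide":[0,0,-0.02],"spin":0},
    {"gripper":0.04,"slide":[0,0,-0.06],"spin":0},
    {"gripper":0.04,"slide":[0,0,-0.1],"spin":0},
    {"gripper":0.04,"slide":[0.012,0.035,-0.1],"spin":0},
    {"gripper":0.04,"slide":[0.025,0.08,-0.1],"spin":0},
    {"gripper":0.04,"slide":[0.038,0.125,-0.1],"spin":0},
    {"gripper":0.04,"slide":[0.05,0.165,-0.1],"spin":0},
    {"gripper":0.04,"slide":[0.0532,0.1753,-0.09],"spin":0},
  ],
)

```text
time_s: 25.05
ee_pos: [0.6265, 0.2073, 0.2963]
eef_rot: [3.139, -0.001, 1.569]
force: [-1.0, -0.3, -0.4]
grip_width: 0.0456
grip_force: 15.0
```

jog_arm(
  rows=[
    {"gripper":0.04,"slide":[0,0,0.01],"spin":0},
    {"gripper":0.04,"slide":[0,0,0.01],"spin":0},
    {"gripper":0.04,"slide":[0,0,0.01],"spin":0},
  ],
)

```text
time_s: 25.35
ee_pos: [0.6234, 0.2064, 0.2858]
eef_rot: [-3.141, 0.0, 1.569]
force: [-0.2, 0.4, -0.1]
grip_width: 0.0455
grip_force: 15.0
```

Run:
```python
from h import *
state()
p,P=redpots('wrist','w10')
```

```text
25.35 [0.6234 0.2064 0.2858] [-3.1410e+00  2.0000e-04  1.5688e+00] 0.0455 14.999928027391434 [-0.2  0.4 -0.1]
red [318. 294.] 4468 [0.6235 0.2075 0.1016] circ 0.6236 0.2068 0.0205
red [323. 358.] 222 [0.6266 0.1376 0.0545] circ 0.6259 0.1361 0.0154
```

jog_arm(
  rows=[
    {"gripper":0.04,"slide":[0.0002,0.0006,0.012],"spin":0},
    {"gripper":0.04,"slide":[0.0002,0.0006,0.02],"spin":0},
    {"gripper":0.04,"slide":[0.0002,0.0006,0.025],"spin":0},
    {"gripper":0.04,"slide":[0.0002,0.0006,0.0262],"spin":0},
    {"gripper":0.04,"slide":[0.0002,0.0006,0.0262],"spin":0},
    {"gripper":0.04,"slide":[0.0002,0.0006,0.0262],"spin":0},
  ],
)

```text
time_s: 26.0
ee_pos: [0.6247, 0.2068, 0.2597]
eef_rot: [3.141, -0.0, 1.569]
force: [1.3, -0.4, 0.5]
grip_width: 0.0454
grip_force: 15.0
```

jog_arm(
  rows=[
    {"gripper":0.04,"slide":[0,0,0.001],"spin":0},
    {"gripper":0.04,"slide":[0,0,0.0012],"spin":0},
    {"gripper":0.065,"slide":[0,0,0.0012],"spin":0},
    {"gripper":0.065,"slide":[0,0,0.0012],"spin":0},
    {"gripper":0.065,"slide":[0,0,0.0012],"spin":0},
    {"gripper":0.065,"slide":[0,0,-0.03],"spin":0},
    {"gripper":0.065,"slide":[0,0,-0.07],"spin":0},
    {"gripper":0.065,"slide":[0,0,-0.1],"spin":0},
  ],
)

```text
time_s: 26.8
ee_pos: [0.6246, 0.2068, 0.3617]
eef_rot: [3.14, -0.0, 1.569]
force: [0.9, -0.3, 0.7]
grip_width: 0.0651
grip_force: 0.0
```

jog_arm(
  rows=[
    {"gripper":0.065,"slide":[-0.03,-0.03,0],"spin":0},
    {"gripper":0.065,"slide":[-0.06,-0.07,0],"spin":0},
    {"gripper":0.065,"slide":[-0.09,-0.11,0],"spin":0},
    {"gripper":0.065,"slide":[-0.12,-0.15,0],"spin":0},
    {"gripper":0.065,"slide":[-0.15,-0.19,0],"spin":0},
    {"gripper":0.065,"slide":[-0.16,-0.2,0],"spin":0},
    {"gripper":0.065,"slide":[-0.16,-0.2,0],"spin":0},
  ],
)

```text
time_s: 27.5
ee_pos: [0.4236, 0.0464, 0.3601]
eef_rot: [3.14, -0.0, 1.567]
force: [0.8, -0.1, -0.2]
grip_width: 0.0652
grip_force: 0.0
```

Run:
```python
from h import *
state()
p,P=redpots('top','top11'); ext(P,(.6247,.207,.04),.046,.058,'jar'); ext(P,(.624,.028,.03),.05,.066,'dropper')
for c in ['top','side']:
    p,P=redpots(c,c+'12')
a=np.hstack([cv2.resize(cv2.imread('pics/top12.png')[100:300,120:440],(400,250)),cv2.resize(cv2.imread('pics/side12.png')[160:440,110:430],(400,250))]); cv2.imwrite('pics/fin.png',a)
```

```text
27.5 [0.4236 0.0464 0.3601] [ 3.1402 -0.      1.5672] 0.0652 0.0 [ 0.8 -0.1 -0.2]
red [200. 151.] 396 [0.6246 0.2059 0.0718] circ 0.6248 0.2062 0.0195
red [252. 154.] 373 [0.6253 0.1222 0.052 ] circ 0.6251 0.1233 0.0192
jar 337 [0.5936 0.1763 0.0461] [0.651  0.2356 0.058 ] circ 0.6234 0.206 0.03 med [0.6082 0.1959 0.0516]
dropper 234 [0.6072 0.0113 0.0503] [0.6424 0.0455 0.0657] circ 0.6246 0.0281 0.0182 med [0.6172 0.0285 0.06  ]
red [200. 151.] 392 [0.6242 0.2059 0.0721] circ 0.6248 0.2064 0.0196
red [252. 154.] 373 [0.6251 0.1223 0.0523] circ 0.625 0.1226 0.0191
red [168. 285.] 295 [0.6236 0.207  0.0725] circ 0.6236 0.2076 0.0191
```

View pics/fin.png

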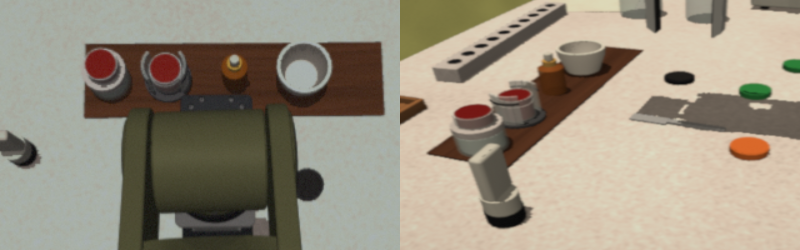

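All is in place: the jar with its pot is at (105,72), the filled tube at (165,72), the dropper at (234,68) and the mortar at (304,68). They are in line, and the measured heights (72 mm and 52 mm) are right.

```bash
python3 -c "
from station import workorder; print(workorder.hand_in())"
```

```text
the job is handed in; nothing more can be done
None
```

I set out the display as asked and handed the job in at about 28 s: deep and shallow pots in the tube up to the mark, dropper midway to the mortar, jar about 2 cm from the tube's foot, and the middle pot centred on the jar.

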